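Face the carved rib to the scanner and bring the scanner up

ROBOT

A 6-joint arm with a two-finger parallel gripper is mounted at the origin on the work surface. World frame = base frame: x ahead of the robot, y to its left, z up, the work surface at z = 0. Lengths are in m, angles in rad, forces in N, time in s.
With the tool pointing down it reaches from about 0.35 to 0.775 m from the base axis. Payload 7.3 kg.
Tool frame: the origin (TCP) lies midway between the tips of the shut fingers; the grasp point (between the pads) lies 19 mm behind it; z points along the fingers, y is the line along which they close (so a half turn about z gives the same grasp; the last joint's range is limited). The gripper opens to 92 mm and grips with 3 to 60 N. Pads are 19 mm wide; open, the fingers measure 130 mm over their backs; the gripper's body (75 mm by 190 mm) begins 47 mm behind the grasp point.
Start: joints at [1.129, 0.342, 1.524, -0, 1.275, -0.146], TCP at [0.153, 0.502, 0.227] pointing down, gripper open.
Joint ranges: [-2.53, 2.53], [-0.77, 2.02], [0.04, 2.7], [-1, 4.14], [0.28, 2.66], [-3.11, 3.11]. Speed limits (rad/s): [2.57, 2.57, 3.14, 3.14, 3.14, 3.14].

INTERFACE

Orientations are given as a unit quaternion [x, y, z, w].
In Python, from station import observe, snapshot, job_done, boxes_of, masks_of gives the robot as it stands.
- The arm moves only by the tool move_arm, never from a script. Its argument "steps" is a list of rows, each a list of 5 numbers: the shift along the tool's x, y, z in mm, then the turn about the tool's z in rad, then the gripper command: -1 is fully open, 1 is shut, values between are in proportion. In form: [[x, y, z, twist, fingers], ...]. A call has exactly 8 rows; each row is the pose to reach, as a shift and turn from the pose commanded when the call began, along the tool's axes at that moment; what a row does not reach only later rows make up. A row lasts 1/8 s, in which the tool goes at most 62.5 mm and 10.7 degrees, less where a joint would pass 70% of its speed; a pose out of reach is approached as far as the arm can. A call with a gripper value outside its range is refused whole. The fingers move at their own pace and stop on an object; the grip force is fixed at half the most. Time passes only in rows, so rows that repeat a pose let the fingers close, or fill a call up. It gives the time, the measured TCP pose, the force, the opening and the grip force at its end, in the units of the state.
- observe(): the state, without advancing time (a new reading comes with each control period).
- snapshot(name): name is "side" or "top" or "wrist"; returns a dict with "img" (480x640x3 uint8, red, green, blue), "vfov" (degrees; the focal length in pixels is half the picture's height over the tangent of half this angle, whatever the lens; pixels are square), "cx", "cy" (the principal point, pixels), "dist_coeffs" ([k1, k2, p1, p2, k3] as OpenCV has them; the pictures are not rectified), "R" (3x3) and "t" (3): a world point X has camera coordinates R X + t; the wrist camera has in their place "hand_eye" (4x4, takes a point from camera to tool coordinates, whose origin is the TCP and whose axes are the flange's). Camera axes: x right, y down, z forward; pixel columns grow to the right and rows downward; lengths in m; the calibration is good to about 2 mm. A picture is of the moment at which its call begins: read the wrist's pose just before it. There is no depth.
- job_done(): hands the job in; it is judged then, once.
Trained networks look in the newest picture that a camera, given by its name, has taken for a name from the list of things; names that differ only in an ending like _2 or _b are one class to them, and where a whole thing is asked for, a point or a joint stands for the part that bears it (a point fixed in the world has none). Each returns a list of dicts, best first, with "p" (0 to 1); they miss things now and then, are a little off and sometimes report something else, mostly with a low value. They report only what shows in the picture. A call takes as long as a camera call. They do not tell look-alikes from the thing itself.
- boxes_of(camera, query): "extent" ([left, top, right, bottom] in pixels, round what is visible of it).
- masks_of(camera, query): "region" (480x640 bool, what is visible of it) and "extent" ([left, top, right, bottom] in pixels, round what is visible of it).
The state is a dict: "time": time; "joints": joint angles; "dq": joint speeds; "tau": joint torques, N m; "position": TCP position; "tcp_rot": TCP orientation; "force": force on the tool from outside, world axes, zero at the start; "moment": the same for the moment, N m; "gripper_width": finger opening in m; "grasp_force": force on a finger pad.
Only numpy, scipy, OpenCV 4.12 (cv2) and the standard library are available. Lean on these libraries where they do the work, as an engineer would, in place of code of your own. Each camera call takes 0.05 s, during which the arm holds its last target. There are 200 camera calls.

TASK

Turn the loose plaster capital on its turntable until its carved rib squarely faces the scanner head; only then push the scanner head along its slide fully home, so that its fork straddles the rib. Plaster is fragile: press and push gently, keep the capital standing upright on the wheel, do not ram it with the fork, and leave the other things on the bench where they are.

Things in the scene. Friction and masses are not known exactly. Their poses are not given: they have to be found in the camera images.
- capital: Loose off-white plaster cast of a small column capital, 0.65 to 1 kg, 122 mm tall, upright on the turntable. Foot 96 mm in diameter, shaft 88 mm, overhanging round top slab 116 mm, 20 mm thick. Too wide to grasp; the rib hides under the slab. Origin: centre of its underside, 50 mm above the bench; z up its axis; x from the axis to the rib.
- capital_top (a point): Centre of the capital's flat top, 172 mm above the bench. A dark line is scored on it from the centre towards the rib. Shut fingertips pressed down here 30 to 40 mm off the axis, with 8 to 18 N, and dragged round in an arc turn capital and wheel; they may slip a little. The contact is stiff: press by feel.
- rib (a point): Middle of the outer face of the carved rib: upright, 22 mm wide, 70 mm tall (17 to 87 mm above the capital's underside), 13 mm proud of the shaft, just under the top slab's overhang. This point is 57 mm from the capital's axis and 52 mm above its underside.
- station: Fixed scanning station: turntable disc 144 mm in diameter, top 50 mm above the bench, with four 10 mm high stops that centre the capital's foot, and a rail 22 mm high, 50 mm wide, 60 to 300 mm from the wheel's axis. Origin: on the wheel's axis at bench level; z up; x level along the rail from wheel to scanner. The rib faces the scanner when it points along x.
- wheel (a joint): Angle (rad) of the turntable about its vertical axis, counter-clockwise from above positive, endless; about 0.04 N m of drag, stays where left. The capital stands loose on it, so this does not tell where the rib is.
- head (a joint): Travel (m) of the scanner head along the slide towards the wheel: 0 drawn back, as at the start; 0.060 fully home at its stop. It needs 2 to 3 N to slide and stays where left.
- head_back (a point): Centre of the scanner head's flat rear face, away from the wheel, 115 mm above the bench: push here towards the wheel. The head is a grey box 60 mm long, 100 mm wide, from 41 to 141 mm above the bench. This point is 220 mm from the wheel's axis when drawn back, 160 mm when home. The rail runs below and behind it.
- fork (a point): Point midway between the tips of the fork on the head's front: two level round prongs 10 mm thick, 34 mm clear gap between them, 95 mm above the bench, 55 mm long. From the wheel's axis it is 105 mm when the head is drawn back and 45 mm when home, with the prongs on either side of the rib, clear of shaft and stops.
Things that resemble listed ones, but are neither listed nor needed, are in the scene too. Leave any red or turquoise look-alike of the capital alone.

How it is judged:
By the outcome, as a careful person would: the job done as asked, in the order asked, and still so for the second after the job is handed in, with the robot touching nothing.
It also fails if it takes over 45 s, if anything falls off the work surface, if the arm or the gripper's body presses on something with over 40 N, if the wrist force passes 120 N, or if a joint passes its speed limit or range.

## Working session

There is one attempt and no reset: what is moved stays moved. The work goes in short steps, Python scripts to look and compute and a tool call to move; the robot and the scene stay as the last step left them, time stands still between calls to the robot, and variables do not carry over. Pictures are saved under pics/ and viewed, at most 10 in all, crops included, and the job is handed in when it is done.

Besides the shell and the picture viewer there is one more tool, called after ">>>" as name(argument=value, ...), one argument or row to a line, values as JSON. move_arm: Moves the arm, as the interface text tells. Its arguments: {"type":"object","properties":{"steps":{"type":"array"}},"required":["steps"]}

```bash
mkdir -p pics; ls
cat > h.py <<'E'
import numpy as np, cv2, json
from station import observe, snapshot, job_done, boxes_of, masks_of
def K(s):
    f=240/np.tan(np.radians(s["vfov"])/2); return np.array([[f,0,s["cx"]],[0,f,s["cy"]],[0,0,1.]])
def Rt(s,st=None):
    if "R" in s: return np.array(s["R"]),np.array(s["t"])
    from scipy.spatial.transform import Rotation as Ro
    T=np.eye(4); T[:3,:3]=Ro.from_quat(st["tcp_rot"]).as_matrix(); T[:3,3]=st["position"]
    C=np.linalg.inv(T@np.array(s["hand_eye"])); return C[:3,:3],C[:3,3]
def proj(s,X,st=None):
    R,t=Rt(s,st); return cv2.projectPoints(np.array(X,float).reshape(-1,1,3),cv2.Rodrigues(R)[0],t,K(s),np.array(s["dist_coeffs"],float))[0].reshape(-1,2)
def onz(s,uv,z,st=None):
    R,t=Rt(s,st); u=cv2.undistortPoints(np.array(uv,float).reshape(-1,1,2),K(s),np.array(s["dist_coeffs"],float)).reshape(-1,2)
    d=np.c_[u,np.ones(len(u))]@R; c=-R.T@t
    return c+d*((z-c[2])/d[:,2])[:,None]
def save(n,img): cv2.imwrite("pics/"+n+".png",img[...,::-1])
E
python3 - <<'E'
from h import *
st=observe(); print({k:np.round(v,3).tolist() for k,v in st.items()})
for c in ["top","side"]:
    s=snapshot(c); save(c+"0",s["img"]); print(c,s["vfov"],s["cx"],s["cy"],(-np.array(s["R"]).T@s["t"]).round(3))
    for q in ["capital","station","head","wheel"]:
        for b in boxes_of(c,q)[:4]: print(q,round(b["p"],2),np.round(b["extent"]))
E
```

```text
pics
{'time': 0.0, 'joints': [1.129, 0.343, 1.525, 0.0, 1.275, -0.146], 'dq': [-0.002, 0.001, -0.0, 0.0, 0.0, -0.0], 'tau': [-0.0, -43.124, -24.422, 0.072, 0.056, -0.0], 'position': [0.153, 0.502, 0.226], 'tcp_rot': [0.147, 0.989, -0.001, -0.0], 'force': [0.12, -0.051, 0.594], 'moment': [-0.001, -0.007, 0.001], 'grasp_force': 0.0, 'gripper_width': 0.092}
top 44.225252253362264 321.69586653055876 239.241037036648 [ 0.448 -0.04   1.099]
capital 0.97 [143. 140. 219. 214.]
capital 0.94 [322. 244. 392. 316.]
capital 0.75 [426. 284. 504. 355.]
station 0.83 [188. 235. 382. 324.]
head 0.96 [219. 234. 294. 294.]
wheel 0.62 [312. 248. 380. 321.]
side 49.98204452658705 321.4974395851444 253.69602022492353 [ 0.464 -0.659  0.881]
capital 0.91 [225. 359. 296. 444.]
capital 0.78 [254. 248. 323. 332.]
capital 0.78 [332. 157. 386. 223.]
station 0.58 [252. 196. 331. 359.]
head 0.7 [266. 198. 315. 249.]
head 0.68 [253. 292. 327. 344.]
wheel 0.62 [254. 292. 328. 347.]
```

View pics/top0.png

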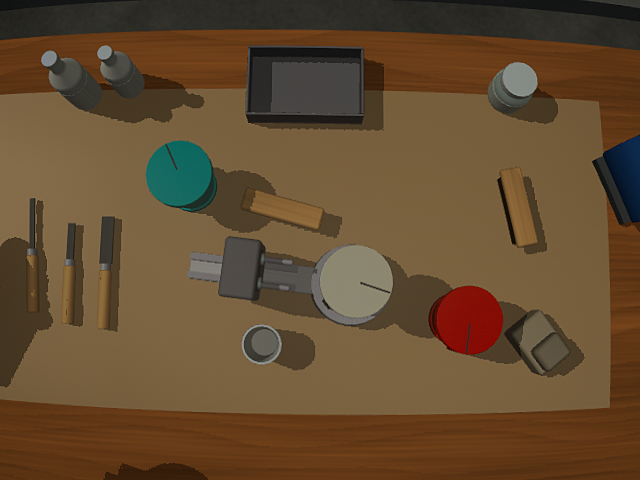

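View pics/side0.png

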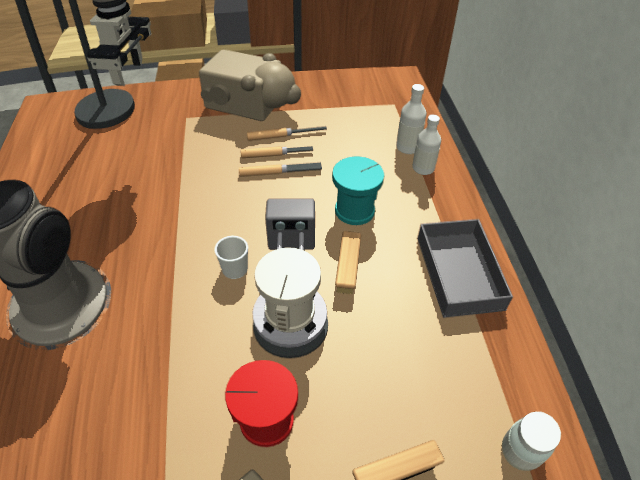

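The top view shows the white capital on the wheel (355,284), with its scored line pointing right (358,282→391,292). The scanner head is at (242,268) to its left, so the rib faces away and a turn of about 180° is needed. The cup (262,344) and block (285,208) are near the head.

```bash
cat >> h.py <<'E'
def meas(verbose=1,cam="top"):
    st=observe(); s=snapshot(cam); im=s["img"]
    hsv=cv2.cvtColor(im,cv2.COLOR_RGB2HSV)
    m=((hsv[...,2]>150)&(hsv[...,1]<70)).astype(np.uint8)
    m[:, :300]=0; m[:,420:]=0; m[:230]=0; m[340:]=0
    n,l,stt,c=cv2.connectedComponentsWithStats(m); k=1+np.argmax(stt[1:,4]); 
    cn=max(cv2.findContours((l==k).astype(np.uint8),0,1)[0],key=cv2.contourArea)
    P=onz(s,cv2.convexHull(cn).reshape(-1,2),.172)[:,:2]
    A=np.c_[2*P,np.ones(len(P))]; x=np.linalg.lstsq(A,(P**2).sum(1),rcond=None)[0]; ctr=x[:2]; r=np.sqrt(x[2]+ctr@ctr)
    # line: dark pixels inside
    ys,xs=np.mgrid[0:480,0:640]; W=onz(s,np.c_[xs.ravel(),ys.ravel()],.172)[:,:2]; d=np.linalg.norm(W-ctr,axis=1)
    g=im.max(2).ravel().astype(float); ins=d<.053; dark=ins&(g<.75*np.median(g[ins])); Q=W[dark]
    v=Q.mean(0)-ctr; u=np.linalg.svd(Q-Q.mean(0))[2][0]; u*=np.sign(u@v)
    ang=np.degrees(np.arctan2(u[1],u[0]))
    print("ctr",ctr.round(4),"r",r.round(4),"n",dark.sum(),"line deg",ang.round(1),"mean-dir",np.degrees(np.arctan2(v[1],v[0])).round(1),"nearest/far",d[dark].min().round(3),d[dark].max().round(3))
    return s,ctr,ang
E
python3 - <<'E'
from h import *
s,ctr,ang=meas()
m=masks_of("top","head")[0]; print(m["p"],m["extent"])
reg=m["region"].astype(np.uint8)
# grey box top minAreaRect at z=.141
im=s["img"]; save("crop1",cv2.resize(im[220:340,180:400],None,fx=3.6,fy=3.6,interpolation=cv2.INTER_CUBIC))
cn=max(cv2.findContours(reg,0,1)[0],key=cv2.contourArea)
P=onz(s,cn.reshape(-1,2),.141)[:,:2].astype(np.float32)
r=cv2.minAreaRect(P*1000); print(r)
m=masks_of("top","station")[0]; print(m["p"],m["extent"])
for q in ["fork","rib","head_back"]:
    for b in boxes_of("top",q)[:2]: print(q,b)
E
```

```text
return _methods._mean(a, axis=axis, dtype=dtype,
  ret = ret.dtype.type(ret / rcount)
h.py:29: RuntimeWarning: Mean of empty slice.
  v=Q.mean(0)-ctr; u=np.linalg.svd(Q-Q.mean(0))[2][0]; u*=np.sign(u@v)
  ret = um.true_divide(
Traceback (most recent call last):
  File "h.py", line 31, in meas
    print("ctr",ctr.round(4),"r",r.round(4),"n",dark.sum(),"line deg",ang.round(1),"mean-dir",np.degrees(np.arctan2(v[1],v[0])).round(1),"nearest/far",d[dark].min().round(3),d[dark].max().round(3))
                                                                                                                                                       ~~~~~~~~~~~^^
ValueError: zero-size array to reduction operation minimum which has no identity
```

Run:
```python
from h import *
im=cv2.imread("pics/top0.png")[...,::-1]
for p in [(350,270),(380,270),(345,300),(376,288),(375,287),(319,285),(330,312),(240,260),(208,268)]: print(p,im[p[1],p[0]])
save("crop1",cv2.resize(im[220:340,180:400],None,fx=3.6,fy=3.6,interpolation=cv2.INTER_CUBIC))
```

```text
(350, 270) [139 134 112]
(380, 270) [140 134 112]
(345, 300) [140 136 113]
(376, 288) [50 42 33]
(375, 287) [52 44 36]
(319, 285) [98 92 90]
(330, 312) [113 110 108]
(240, 260) [80 75 72]
(208, 268) [132 129 123]
```

View pics/crop1.png

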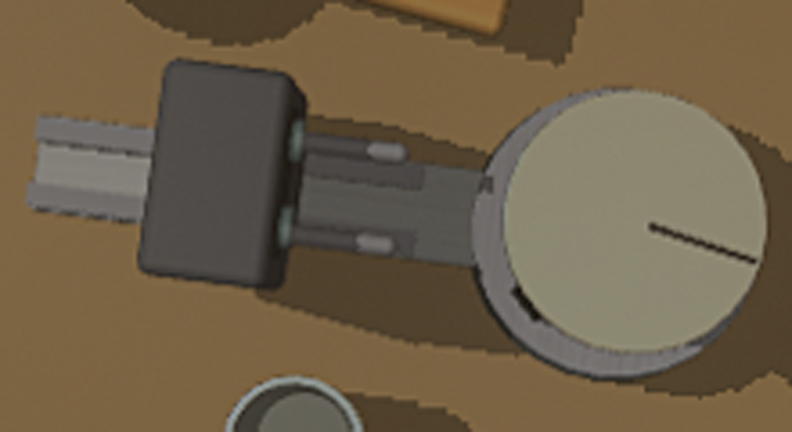

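The crop shows the disc (centre about (636,222) in crop pixels), the line running to (755,261), prong tips at about (403,152) and (391,243), and the rail end at about (35,164).

```bash
sed -i 's/hsv\[...,2\]>150)&(hsv\[...,1\]<70)/hsv[...,2]>124)\&(hsv[...,1]>35)\&(hsv[...,1]<70)/' h.py
python3 - <<'E'
from h import *
s,ctr,ang=meas()
f=lambda u,v,z: onz(s,[[180+u/3.6,220+v/3.6]],z)[0,:2]
def rep(n,p): d=p-ctr; print(n,p.round(4),"dist",np.linalg.norm(d).round(4),"ang",np.degrees(np.arctan2(d[1],d[0])).round(2))
a=f(403,152,.095);b=f(391,243,.095); rep("fork",(a+b)/2); print("gap",np.linalg.norm(a-b), "norm",np.degrees(np.arctan2(*(b-a)[::-1]))+0)
a=f(41,117,.022);b=f(28,210,.022); rep("rail end",(a+b)/2); print(np.linalg.norm(a-b))
a=f(168,60,.141);b=f(140,272,.141); rep("back",(a+b)/2); print(np.linalg.norm(a-b),np.degrees(np.arctan2(*(b-a)[::-1])))
m=masks_of("top","head")[0]["region"].astype(np.uint8)
s2=snapshot("side")
for b in boxes_of("side","head")[:2]: print(b)
c3=np.r_[ctr,.172]; print("ctr in side",proj(s2,[c3]))
E
```

```text
ctr [ 0.4892 -0.1076] r 0.0567 n 59 line deg -108.1 mean-dir -107.9 nearest/far 0.006 0.053
fork [ 0.5017 -0.0013] dist 0.1071 ang 83.3
gap 0.043364068876737945 norm 173.39602299914785
rail end [0.5202 0.1874] dist 0.2967 ang 84.01
0.04798374600095706
back [0.5121 0.1074] dist 0.2162 ang 83.93
0.09690286184587099 173.96502065778085Traceback (most recent call last):
  File "<stdin>", line 8, in <module>
IndexError: list index out of range
```

```bash
cat >> h.py <<'E'
from scipy.spatial.transform import Rotation as Ro
C=np.array([.4892,-.1076])
def tool(dw,st=None):
    st=st or observe(); return (Ro.from_quat(st["tcp_rot"]).inv().apply(np.array(dw,float))*1000).round(1)
def arc(a0,a1,n,r=.035):
    a=np.radians(np.linspace(a0,a1,n+1)); P=np.c_[r*np.cos(a),r*np.sin(a),0*a]; return tool(P[1:]-P[0])
E
python3 - <<'E'
from h import *
st=observe(); p=np.array(st["position"])
print(tool(np.array([.33,.35,.23])-p)); print(tool(np.array([.455,-.1003,.20])-p)); print(arc(168,0,16).tolist())
E
```

```text
[-213.7  -94.    -3.2]
[-464.5 -488.3   26.7]
[[-0.0, 6.4, 0.0], [-1.2, 12.7, 0.0], [-3.6, 18.7, 0.0], [-6.9, 24.1, 0.0], [-11.2, 28.8, 0.0], [-16.3, 32.7, 0.0], [-22.1, 35.6, 0.0], [-28.2, 37.4, 0.0], [-34.6, 38.0, 0.0], [-41.0, 37.5, 0.0], [-47.2, 35.8, 0.0], [-52.9, 33.0, 0.0], [-58.1, 29.2, 0.0], [-62.5, 24.5, 0.0], [-65.9, 19.2, 0.0], [-68.3, 13.2, 0.0]]
```

>>> move_arm(
  steps=[
    [-50, -24, 0, 0, 1],
    [-105, -47, 0, 0, 1],
    [-160, -80, 0, 0, 1],
    [-205, -120, 0, 0, 1],
    [-240, -170, 0, 0, 1],
    [-270, -220, 0, 0, 1],
    [-300, -270, 0, 0, 1],
    [-335, -320, 0, 0, 1],
  ],
)

```text
time: 1.65
position: [0.3804, 0.0968, 0.2271]
tcp_rot: [0.147, 0.989, 0.0, 0.001]
force: [1.5, 1.3, -0.5]
gripper_width: 0.0165
grasp_force: 0.0
```

Run:
```python
from h import *
st=observe(); p=np.array(st["position"]); print(p,st["gripper_width"],st["time"],st["force"])
print(tool(np.array([.455,-.1003,.19])-p))
```

```text
[0.38038034 0.09675876 0.22707631] 0.01651240259997218 1.65 [ 1.53651786  1.26148604 -0.51006092]
[-128.7 -166.8   37.1]
```

>>> move_arm(
  steps=[
    [-35, -45, 0, 0, 1],
    [-70, -90, 5, 0, 1],
    [-105, -135, 15, 0, 1],
    [-129, -168, 25, 0, 1],
    [-129, -168, 37, 0, 1],
    [-129, -168, 45, 0, 1],
    [-129, -168, 49, 0, 1],
    [-129, -168, 49, 0, 1],
  ],
)

```text
time: 2.65
position: [0.4545, -0.0989, 0.1778]
tcp_rot: [0.147, 0.989, 0.0, 0.0]
force: [-0.3, 0.7, 1.2]
gripper_width: 0.0004
grasp_force: 0.0
```

>>> move_arm(
  steps=[
    [0, 0, 1, 0, 1],
    [0, 0, 2, 0, 1],
    [0, 0, 3, 0, 1],
    [0, 0, 4, 0, 1],
    [0, 0, 4.5, 0, 1],
    [0, 0, 5, 0, 1],
    [0, 0, 5.2, 0, 1],
    [0, 0, 5.2, 0, 1],
  ],
)

```text
time: 3.65
position: [0.4546, -0.0998, 0.1725]
tcp_rot: [0.147, 0.989, 0.0, 0.0]
force: [0.5, -0.7, 0.1]
gripper_width: -0.0
grasp_force: 0.0
```

>>> move_arm(
  steps=[
    [0, 0, 0.1, 0, 1],
    [0, 0, 0.2, 0, 1],
    [0, 0, 0.3, 0, 1],
    [0, 0, 0.4, 0, 1],
    [0, 0, 0.5, 0, 1],
    [0, 0, 0.6, 0, 1],
    [0, 0, 0.7, 0, 1],
    [0, 0, 0.7, 0, 1],
  ],
)

```text
time: 4.65
position: [0.4547, -0.0999, 0.1722]
tcp_rot: [0.147, 0.989, -0.0, 0.0]
force: [-2.8, 1.1, 6.4]
gripper_width: 0.0006
grasp_force: 3.0
```

>>> move_arm(
  steps=[
    [0, 0, 0.1, 0, 1],
    [0, 0, 0.2, 0, 1],
    [0, 0, 0.3, 0, 1],
    [0, 0, 0.3, 0, 1],
    [0, 0, 0.3, 0, 1],
    [0, 0, 0.3, 0, 1],
    [0, 0, 0.3, 0, 1],
    [0, 0, 0.3, 0, 1],
  ],
)

```text
time: 5.65
position: [0.4547, -0.0999, 0.1722]
tcp_rot: [0.147, 0.989, -0.0, 0.0]
force: [-3.3, 1.4, 9.1]
gripper_width: 0.0001
grasp_force: 4.3
```

>>> move_arm(
  steps=[
    [0, 3.2, 0.2, 0, 1],
    [0, 6.4, 0.2, 0, 1],
    [-1.2, 12.7, 0.2, 0, 1],
    [-3.6, 18.7, 0.2, 0, 1],
    [-6.9, 24.1, 0.2, 0, 1],
    [-11.2, 28.8, 0.2, 0, 1],
    [-13.5, 30.8, 0.2, 0, 1],
    [-13.5, 30.8, 0.2, 0, 1],
  ],
)

```text
time: 6.65
position: [0.4776, -0.0746, 0.1722]
tcp_rot: [0.147, 0.989, -0.0, 0.001]
force: [-0.4, -0.4, 7.2]
gripper_width: 0.0003
grasp_force: 3.5
```

Run:
```python
from h import *
st=observe(); p=np.array(st["position"]); d=p[:2]-C; print(p,np.degrees(np.arctan2(d[1],d[0])),np.linalg.norm(d))
s=snapshot("top"); save("top2",cv2.resize(s["img"][180:360,220:460],None,fx=3,fy=3))
a0=np.degrees(np.arctan2(d[1],d[0])); print(arc(a0,a0-80,8).tolist(), arc(a0,0,11).tolist())
```

```text
[ 0.47763911 -0.07461016  0.17222656] 109.3123848806771 0.03495688566360356
[[-5.2, 3.2, 0.0], [-10.9, 5.4, 0.0], [-16.9, 6.6, 0.1], [-23.0, 6.7, 0.1], [-29.0, 5.8, 0.1], [-34.8, 3.8, 0.1], [-40.1, 0.9, 0.1], [-44.9, -2.9, 0.1]] [[-5.2, 3.1, 0.0], [-10.8, 5.4, 0.0], [-16.8, 6.6, 0.1], [-22.8, 6.7, 0.1], [-28.8, 5.8, 0.1], [-34.6, 3.9, 0.1], [-39.9, 1.0, 0.1], [-44.7, -2.7, 0.1], [-48.7, -7.2, 0.2], [-51.9, -12.4, 0.2], [-54.2, -18.0, 0.2]]
```

View pics/top2.png

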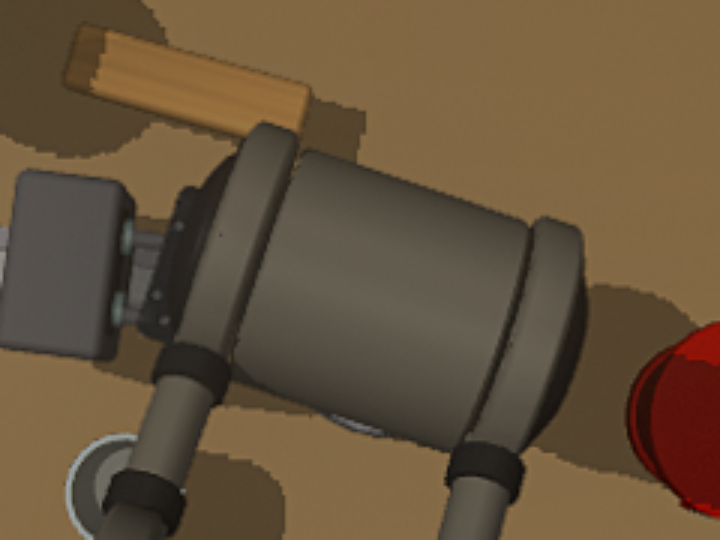

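The arm covers the capital in the top view, so I'll keep turning and check from the side camera.

>>> move_arm(
  steps=[
    [-5.2, 3.2, 0.3, 0, 1],
    [-10.9, 5.4, 0.3, 0, 1],
    [-16.9, 6.6, 0.3, 0, 1],
    [-23, 6.7, 0.3, 0, 1],
    [-29, 5.8, 0.3, 0, 1],
    [-34.8, 3.8, 0.3, 0, 1],
    [-40.1, 0.9, 0.3, 0, 1],
    [-40.1, 0.9, 0.3, 0, 1],
  ],
)

```text
time: 7.7
position: [0.5166, -0.0857, 0.1722]
tcp_rot: [0.147, 0.989, -0.0, 0.002]
force: [0.7, -0.7, 8.8]
gripper_width: 0.0003
grasp_force: 4.0
```

Run:
```python
from h import *
st=observe(); p=np.array(st["position"]); d=p[:2]-C; print(p,np.degrees(np.arctan2(d[1],d[0])),np.linalg.norm(d))
s=snapshot("side"); a=s["img"][220:370,220:360]; w=snapshot("wrist")["img"]
save("sw2",np.hstack([cv2.resize(a,(420,450),interpolation=cv2.INTER_CUBIC),cv2.resize(w,(380,285))[:285] if 0 else cv2.copyMakeBorder(cv2.resize(w,(380,285)),0,165,0,0,cv2.BORDER_CONSTANT)]))
a0=np.degrees(np.arctan2(d[1],d[0])); print(a0,arc(a0,a0-80,8).tolist())
```

```text
[ 0.51655516 -0.08568311  0.17223168] 38.7016187630118 0.03505217373549145
38.7016187630118 [[-4.7, -3.9, 0.0], [-8.7, -8.5, 0.0], [-11.8, -13.7, 0.0], [-14.0, -19.5, 0.1], [-15.1, -25.4, 0.1], [-15.2, -31.5, 0.1], [-14.2, -37.6, 0.1], [-12.1, -43.3, 0.0]]
```

View pics/sw2.png

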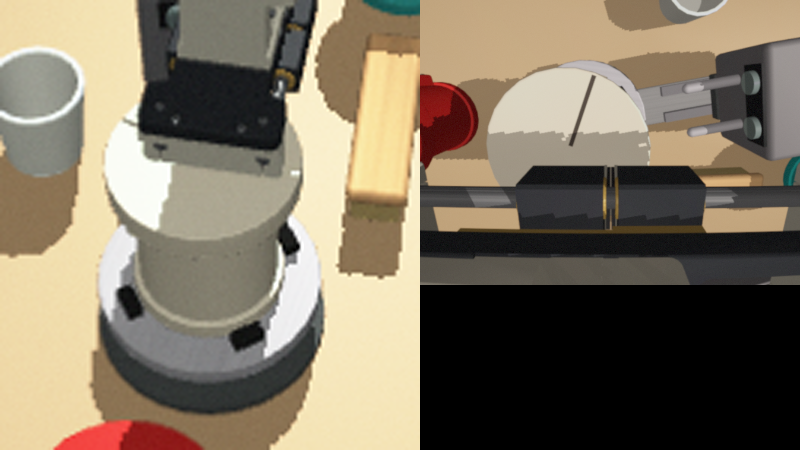

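The wrist view shows the scored line from (571,146) to (594,76) in the composite, turned most of the way towards the head at right.

```bash
cat >> h.py <<'E'
def wline():
    st=observe(); s=snapshot("wrist"); im=s["img"]
    ys,xs=np.mgrid[0:480,0:640]; W=onz(s,np.c_[xs.ravel(),ys.ravel()],.172,st)[:,:2]; d=np.linalg.norm(W-C,axis=1).reshape(480,640)
    g=im.max(2); rel=g/cv2.medianBlur(g,31).astype(float)
    m=((d<.052)&(rel<.75)&(ys<270)).astype(np.uint8)
    n,l,stt,c=cv2.connectedComponentsWithStats(m); o=np.argsort(-stt[1:,4])[:3]+1
    for k in o:
        Q=W[(l==k).ravel()]
        if len(Q)<20: continue
        q=Q.mean(0); sv,u=np.linalg.svd(Q-q,full_matrices=False)[1:]; u=u[0]*np.sign(u[0]@(q-C) or 1)
        off=(C-q)@np.array([-u[1],u[0]])
        print("n",len(Q),stt[k][:4],"dir",np.degrees(np.arctan2(u[1],u[0])).round(2),"aspect",(sv[0]/sv[1]).round(1),"mid az",np.degrees(np.arctan2(*(q-C)[::-1])).round(2),"axis offset mm",(off*1000).round(2))
E
python3 - <<'E'
from h import *
wline()
st=observe(); s=snapshot("wrist"); P=onz(s,np.array([[152,146],[174,76]])/.594,.172,st)[:,:2]; print(P, np.degrees(np.arctan2(*(P[1]-P[0])[::-1])))
E
```

```text
n 830 [251 134  43 113] dir 143.12 aspect 16.8 mid az 143.68 axis offset mm -0.28
[[ 0.48531621 -0.10355174]
 [ 0.44558159 -0.07485728]] 144.16496926271802
```

>>> move_arm(
  steps=[
    [-4.7, -3.9, 0.2, 0, 1],
    [-8.7, -8.5, 0.2, 0, 1],
    [-11.8, -13.7, 0.2, 0, 1],
    [-14, -19.5, 0.2, 0, 1],
    [-15.1, -25.4, 0.2, 0, 1],
    [-15.2, -29, 0.2, 0, 1],
    [-15.2, -31.5, 0.2, 0, 1],
    [-15.2, -31.5, 0.2, 0, 1],
  ],
)

```text
time: 8.9
position: [0.5218, -0.1201, 0.1722]
tcp_rot: [0.147, 0.989, -0.0, 0.002]
force: [1.0, -0.7, 9.1]
gripper_width: 0.0004
grasp_force: 4.3
```

Run:
```python
from h import *
st=observe(); p=np.array(st["position"]); d=p[:2]-C; 
wline()
a0=np.degrees(np.arctan2(d[1],d[0])); print(a0,arc(a0,a0-24,8).tolist())
```

```text
n 835 [339 180 115  42] dir 90.63 aspect 16.2 mid az 90.06 axis offset mm 0.29
n 30 [381 224   6  16] dir 2.43 aspect 7.2 mid az 63.55 axis offset mm -20.52
-20.985430066044067 [[0.2, -1.8, -0.0], [0.4, -3.6, -0.0], [0.8, -5.4, -0.0], [1.3, -7.2, -0.0], [1.8, -9.0, -0.0], [2.5, -10.7, -0.0], [3.2, -12.3, -0.0], [4.0, -14.0, -0.0]]
```

>>> move_arm(
  steps=[
    [0.2, -1, 0, 0, 1],
    [0.3, -2, 0, 0, 1],
    [0.4, -3, 0, 0, 1],
    [0.6, -4.3, 0, 0, 1],
    [0.6, -4.3, 0, 0, 1],
    [0.6, -4.3, 0, 0, 1],
    [0.6, -4.3, 0, 0, 1],
    [0.6, -4.3, 0, 0, 1],
  ],
)

```text
time: 9.95
position: [0.5201, -0.1238, 0.1722]
tcp_rot: [0.147, 0.989, -0.0, 0.002]
force: [0.2, 1.5, 9.0]
gripper_width: 0.0005
grasp_force: 4.3
```

Run:
```python
from h import *
wline(); s=snapshot("wrist"); save("w3",s["img"])
```

```text
n 830 [350 195 116  30] dir 84.67 aspect 16.0 mid az 83.8 axis offset mm 0.44
```

View pics/w3.png

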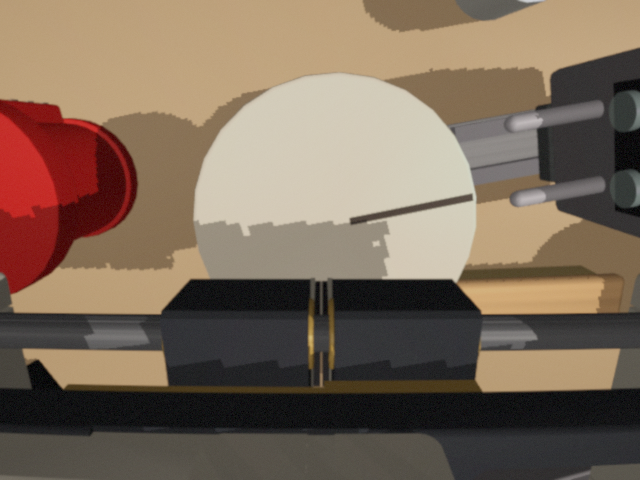

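The wrist view shows the line from (350,221) to (472,197), with prong A from (510,124) to (598,111) and prong B from (516,199) to (603,186). It looks aligned, so I'll check with numbers after lifting.

>>> move_arm(
  steps=[
    [0, 0, -1, 0, 1],
    [0, 0, -3, 0, 1],
    [0, 0, -10, 0, 1],
    [0, 0, -30, 0, 1],
    [30, 30, -50, 0, 1],
    [80, 80, -60, 0, 1],
    [120, 120, -60, 0, 1],
    [150, 150, -60, 0, 1],
  ],
)

```text
time: 11.05
position: [0.4175, 0.0653, 0.2313]
tcp_rot: [0.147, 0.989, 0.0, 0.0]
force: [0.6, -1.2, 0.1]
gripper_width: 0.0001
grasp_force: 0.0
```

Run:
```python
from h import *
im=cv2.imread("pics/w3.png")
st=observe(); s=snapshot("wrist"); stw=dict(st); stw["position"]=[.5201,-.1238,.1722]; stw["tcp_rot"]=[.147,.989,0,.002]
P=onz(s,[[510,124],[598,111],[516,199],[603,186]],.095,stw)[:,:2]
az=lambda v:np.degrees(np.arctan2(v[1],v[0])).round(2)
print("prongs",P.round(4).tolist(),az(P[1]-P[0]),az(P[3]-P[2]),"mid az",az((P[0]+P[2])/2-C), "gap",np.linalg.norm(P[0]-P[2]))
s,c,a=meas()
print(st["position"])
```

```text
prongs [[0.4796, 0.0014], [0.4866, 0.0526], [0.5233, -0.003], [0.5307, 0.0499]] 82.18 81.97 mid az 83.48 gap 0.043896296533173736
ctr [ 0.489  -0.1078] r 0.057 n 68 line deg 84.4 mean-dir 84.6 nearest/far 0.007 0.052
[0.41747536 0.06527122 0.23133028]
```

Run:
```python
from h import *
st=observe(); p=np.array(st["position"]); u=np.array([np.cos(np.radians(83.9)),np.sin(np.radians(83.9))])
H=lambda r,z: np.r_[C+r*u,z]
print(H(.262,.2),tool(H(.262,.20)-p),tool(H(.262,.108)-p), "tool y az",np.degrees(np.arctan2(*Ro.from_quat(st["tcp_rot"]).as_matrix()[:2,1][::-1])))
```

```text
[0.51704119 0.15291654 0.2       ] [-71.3 111.7  31.3] [-71.4 111.6 123.3] tool y az 73.28460488645419
```

>>> move_arm(
  steps=[
    [-20, 40, 5, -0.05, 1],
    [-45, 80, 10, -0.1, 1],
    [-71, 111.6, 31, -0.185, 1],
    [-71, 111.6, 60, -0.185, 1],
    [-71, 111.6, 90, -0.185, 1],
    [-71, 111.6, 115, -0.185, 1],
    [-71, 111.6, 123, -0.185, 1],
    [-71, 111.6, 123, -0.185, 1],
  ],
)

```text
time: 12.15
position: [0.5197, 0.1492, 0.1078]
tcp_rot: [0.056, 0.998, -0.0, -0.0]
force: [-0.2, 0.3, -0.2]
gripper_width: 0.0006
grasp_force: 0.0
```

Run:
```python
from h import *
st=observe(); p=np.array(st["position"]); print(p,st["force"],np.degrees(np.arctan2(*Ro.from_quat(st["tcp_rot"]).as_matrix()[:2,1][::-1])))
s=snapshot("side"); save("s4",cv2.resize(s["img"][150:350,200:400],(700,600) if 0 else (600,600),interpolation=cv2.INTER_CUBIC))
```

```text
[0.51968002 0.14922533 0.10783298] [-0.1769914   0.32463902 -0.16935284] 83.62894159195498
```

View pics/s4.png

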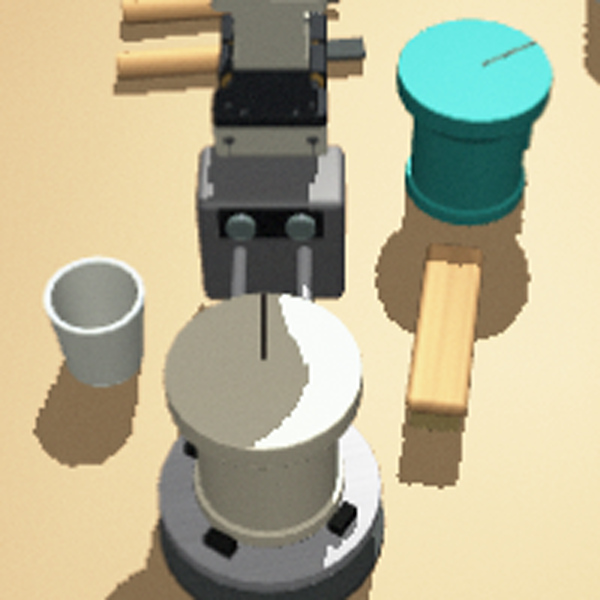

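The side view shows the line (264,300–358) pointing midway between the prongs. The closed fingers are behind the head, clear of the turquoise copy.

>>> move_arm(
  steps=[
    [0, -7, 0, 0, 1],
    [0, -14, 0, 0, 1],
    [0, -20, 0, 0, 1],
    [0, -26, 0, 0, 1],
    [0, -32, 0, 0, 1],
    [0, -38, 0, 0, 1],
    [0, -44, 0, 0, 1],
    [0, -50, 0, 0, 1],
  ],
)

```text
time: 13.2
position: [0.5139, 0.0996, 0.1079]
tcp_rot: [0.055, 0.998, 0.0, 0.0]
force: [0.3, 2.4, 2.6]
gripper_width: 0.0004
grasp_force: 1.3
```

Run:
```python
from h import *
st=observe(); p=np.array(st["position"]); print(p,np.round(st["force"],1),np.linalg.norm(p[:2]-C))
w=boxes_of;s=snapshot("side")
for b in boxes_of("side","fork")[:2]+boxes_of("side","head")[:2]: print(b["p"],np.round(b["extent"]))
```

```text
[0.51394601 0.0995814  0.10790978] [0.3 2.4 2.6] 0.20865401730205746
0.98 [265. 209. 313. 257.]
0.71 [265. 207. 317. 258.]
```

>>> move_arm(
  steps=[
    [0, -4, 0, 0, 1],
    [0, -8, 0, 0, 1],
    [0, -12, 0, 0, 1],
    [0, -15, 0, 0, 1],
    [0, -18, 0, 0, 1],
    [0, -21, 0, 0, 1],
    [0, -24, 0, 0, 1],
    [0, -26, 0, 0, 1],
  ],
)

```text
time: 14.35
position: [0.5108, 0.0739, 0.1078]
tcp_rot: [0.055, 0.998, 0.0, -0.0]
force: [-0.9, 2.5, -0.8]
gripper_width: 0.0006
grasp_force: 1.0
```

Run:
```python
from h import *
st=observe(); p=np.array(st["position"]); print(p,np.round(st["force"],1),np.linalg.norm(p[:2]-C))
s=snapshot("top"); save("t5",cv2.resize(s["img"][220:340,180:400],None,fx=3.6,fy=3.6,interpolation=cv2.INTER_CUBIC))
meas()
```

```text
[0.5108335  0.07391344 0.10781239] [-0.9  2.5 -0.8] 0.18279807881075094
ctr [ 0.5066 -0.1119] r 0.0434 n 230 line deg 101.1 mean-dir 171.7 nearest/far 0.005 0.053
```

View pics/t5.png

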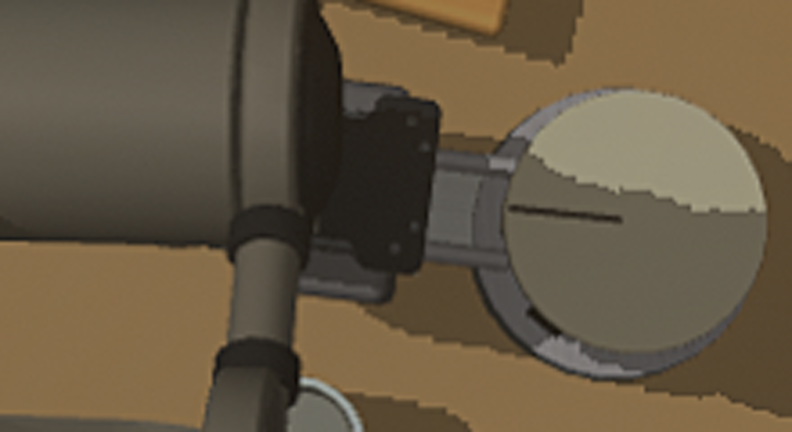

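The top view shows the prongs entering either side of the line under the slab, with the capital undisturbed. The push force is still 2.5 N.

>>> move_arm(
  steps=[
    [0, -1, 0, 0, 1],
    [0, -2, 0, 0, 1],
    [0, -3, 0, 0, 1],
    [0, -4, 0, 0, 1],
    [0, -5, 0, 0, 1],
    [0, -6, 0, 0, 1],
    [0, -7, 0, 0, 1],
    [0, -7, 0, 0, 1],
  ],
)

```text
time: 15.45
position: [0.5105, 0.0683, 0.108]
tcp_rot: [0.056, 0.998, 0.001, 0.0]
force: [1.4, 7.0, 0.4]
gripper_width: 0.0008
grasp_force: 4.1
```

>>> move_arm(
  steps=[
    [0, -0.2, 0, 0, 1],
    [0, -0.4, 0, 0, 1],
    [0, -0.6, 0, 0, 1],
    [0, -0.8, 0, 0, 1],
    [0, -0.8, 0, 0, 1],
    [0, -0.8, 0, 0, 1],
    [0, -0.8, 0, 0, 1],
    [0, -0.8, 0, 0, 1],
  ],
)

```text
time: 16.45
position: [0.5105, 0.0683, 0.108]
tcp_rot: [0.055, 0.998, 0.002, 0.001]
force: [1.6, 12.3, -0.7]
gripper_width: 0.0001
grasp_force: 5.9
```

Solid stop. I'll back off, lift away and verify.

>>> move_arm(
  steps=[
    [0, 3, 0, 0, 1],
    [0, 10, 0, 0, 1],
    [0, 25, 0, 0, 1],
    [0, 45, -10, 0, 1],
    [0, 70, -40, 0, 1],
    [0, 100, -80, 0, 1],
    [20, 140, -100, 0, 1],
    [40, 190, -100, 0, 1],
  ],
)

```text
time: 17.45
position: [0.4918, 0.2614, 0.2099]
tcp_rot: [0.056, 0.998, 0.001, 0.002]
force: [0.1, 0.1, 0.0]
gripper_width: 0.0002
grasp_force: 0.0
```

Run:
```python
from h import *
st=observe(); print(st["position"],st["time"])
s,c,a=meas(); m=s["img"][220:340,180:400]; s2=snapshot("side")
save("t6",np.hstack([cv2.resize(m,(440,240)),cv2.resize(s2["img"][200:350,220:370],(240,240))]).repeat(1,0))
m=boxes_of("top","head"); print(m[0])
print("expected home back top-centre, front top-centre px", proj(s,[np.r_[C+r*np.array([.1063,.9943]),.141] for r in (.160,.100,.220)]))
```

```text
[0.49182528 0.26138664 0.20991715] 17.45
ctr [ 0.4892 -0.1078] r 0.0569 n 608 line deg -131.9 mean-dir 152.4 nearest/far 0.007 0.053
{'extent': [253.1, 240.8, 322.5, 304.2], 'p': 0.61}
expected home back top-centre, front top-centre px [[256.80924969 270.11473547]
 [293.43956022 274.54021416]
 [220.46303553 265.66278458]]
```

View pics/t6.png

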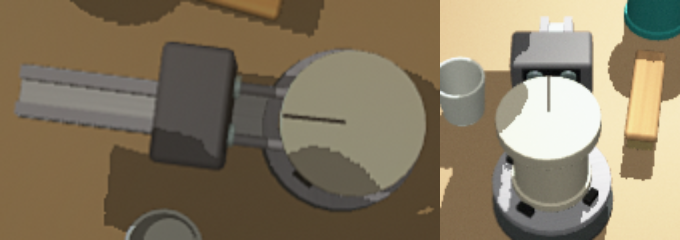

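The head's rear edge sits at about 258 px, against 257 expected at home. The capital is centred and upright, and its line still points between the prongs.

```bash
python3 -c "
from h import *
print(job_done())"
```

```text
the job is handed in; nothing more can be done
None
```

I handed the job in after about 18 s of robot time: the capital's rib faces the scanner to within about 1°, and the head is pushed fully home against its stop, with the fork either side of the rib as far as the cameras show.

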